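Stow the battery pack and latch the case

ROBOT

A 6-joint arm with a two-finger parallel gripper is mounted at the origin on the work surface; the furniture and walls round the work are solid. World frame = base frame: x ahead of the robot, y to its left, z up, the work surface at z = 0. Lengths are in mm, angles in rad, forces in N, time in s.
With the tool pointing down it reaches from about 350 to 975 mm from the base axis. Payload 7.1 kg.
Tool frame: the origin (TCP) lies midway between the tips of the shut fingers; the grasp point (between the pads) lies robot.grip_depth behind it (robot.grip_depth is the distance from the TCP to the grasp point, in mm); z points along the fingers, y is the line along which they close (so a half turn about z gives the same grasp; the last joint's range is limited). The gripper opens to 88 mm and grips with 3 to 60 N. Pads are 20 mm wide; open, the fingers measure 115 mm over their backs; the gripper's body (75 mm by 178 mm) begins 61 mm behind the grasp point.
Start: joints at [-1.288, 0.423, 1.63, -0, 1.089, -0.019], TCP at [185.792, -596.729, 222.675] pointing down, gripper open.
Joint ranges: [-3, 3], [-0.9, 2.11], [0.09, 2.58], [-1.31, 4.45], [0.11, 2.69], [-2.54, 2.54]. Speed limits (rad/s): [2.39, 2.39, 3.01, 3.14, 3.14, 3.14].

INTERFACE

Orientations are given as [roll, pitch, yaw] about the fixed x, y, z axes, in that order (R = Rz(yaw) Ry(pitch) Rx(roll)).
In Python, from rig import robot gives the robot as it stands. The module is installed in compiled form; this text tells all that it offers.
- The arm moves only by the tool drive_tool, never from a script. Its argument "steps" is a list of rows, each a list of 5 numbers: the opening, from -1 (shut) to 1 (fully open), then the shift along the tool's x, y, z in mm, then the turn about the tool's z in degrees. A call has 1 to 5 rows; each row shifts and turns the commanded pose from where the row before left it, along the tool's axes as they then stand; what a row does not reach is not made up. A row lasts 1/10 s, in which the tool goes at most 50 mm and 8.59 degrees, less where a joint would pass 70% of its speed; a pose out of reach is approached as far as the arm can. A call is refused whole if a number of a shift passes 50 or a number of a turn 8.59, either way. A call with a gripper value outside its range is refused whole. The fingers move at their own pace and stop on an object; "newtons" is the grip in N (left out, the last holds). Time passes only in rows, so rows that do not move let the fingers close. It gives the time, the measured TCP pose, the force, the opening and the grip force at its end, in the units of the state.
- robot.state(): the state, without advancing time (a new reading comes with each control period).
- robot.read_camera(name): name is "scene" or "side" or "wrist"; returns a dict with "image" (400x640x3 uint8, red, green, blue), "range_z" (400x640 float32, mm along the optical axis (not along the pixel's ray), 0 where there is no reading), "fx", "fy", "cx", "cy" (pixels), "distortion" ([k1, k2, p1, p2, k3] as OpenCV has them; the pictures are not rectified), "R" (3x3) and "t" (3): a world point X has camera coordinates R X + t. Camera axes: x right, y down, z forward; pixel columns grow to the right and rows downward; lengths in mm; the calibration is good to about 2 mm. A picture is of the moment at which its call begins.
- robot.hand_in(): hands the job in; it is judged then, once.
Trained networks look in a picture, given as the dict that the camera call returned (one of the last four; its "shot" number tells which), for a name from the list of things; names that differ only in an ending like _2 or _b are one class to them, and where a whole thing is asked for, a point or a joint stands for the part that bears it (a point fixed in the world has none). Each returns a list of dicts, best first, with "confidence" (0 to 1); they miss things now and then, are a little off and sometimes report something else, mostly with a low value. They report only what shows in the picture. A call takes as long as a camera call.
- robot.regions_of(picture, name): "pixels" (400x640 bool, what is visible of it) and "point" ([column, row] in pixels, amid what is visible of it).
The state is a dict: "clock": time; "joints": joint angles; "qd": joint speeds; "tau": joint torques, N m; "eef_pos": TCP position; "ee_rot": TCP orientation; "ft_force": force on the tool from outside, world axes, zero at the start; "wrist_torque": the same for the moment, N m; "width": finger opening in mm; "grip_force": force on a finger pad.
Only numpy, scipy, OpenCV 4.12 (cv2) and the standard library are available. Lean on these libraries where they do the work, as an engineer would, in place of code of your own. Each camera call takes 0.05 s, during which the arm holds its last target. There are 200 camera calls.

TASK

Put the cordless-tool battery pack away: lay it flat and right way up on the foam in the open grey case, beside the roll of tape, and swing the lid fully shut. Then hook the latch's wire bail over the keeper on the lid and press the latch lever down past centre until it snaps flat against the case. Leave the other things on the bench, and the tape roll inside, where they are.

Things in the scene. Friction and masses are not known exactly. Their poses are not given: they have to be found in the camera images.
- case: Grey metal case fixed on the bench, 150 (x) x 230 (y) mm, 127 high with the lid shut. Origin: centre of its underside. x points from the latch side (front) to the hinge side, z up. Front face at x = -75 mm. Body 95 mm high, walls 5 mm: 140 x 220 mm inside; foam inner floor at z = 18 mm. The latch sits in the middle of the front face (y = 0).
- lid (a joint): Angle of the case's lid, rad: 0 = shut on the rim, grows as it opens; starts about upright (1.4 to 1.7). Its stiff friction hinge holds it at any angle (about 0.35 N m to move it). The lid is a shell 150 x 230 x 32 mm, its top at z = 127 mm when shut.
- lid_hinge (a point): On the lid's hinge line, at its middle: in the case's frame x = +75 mm, y = 0, z = 95 mm. The hinge line runs along the case's y axis.
- keeper_seat (a point): Where the bail's bar rests when hooked: centre of the groove of the steel keeper on the lid's front; axes as the case's when the lid is shut. Then it is at case x = -95, y = 0, z = 116 mm. Keeper 26 mm wide (plate 30). Its shelf is 3 mm below this point; its upturned lip, 4.7 to 8.2 mm to the front, ends 4 mm above it: the bar (6 mm thick) must pass over the lip and drop in behind.
- bail_bar (a point): Middle of the cross bar of the bail, a U of 6 mm steel wire, 48 mm wide over its legs (along case y), which can be gripped across both legs at the bar. It turns on the lever's cross pin, 61 mm from the bar; friction holds it; it stretches up to 6 mm (6 N per mm). Starts leaning out and up, its bar 50 to 95 mm in front of the front face, 95 to 140 mm above the bench.
- bail (a joint): Angle of the bail relative to the lever, rad: 0.05 to 0.1 when latched (bail standing up along the case front), grows as the bail folds outward. Its pivot, with the lever shut, is 5.5 mm nearer the case than the lever's pivot and 17.5 mm below it (18.3 mm from it).
- lever (a joint): Angle of the latch lever, rad: 0 = shut, straight down along the front face; pi/2 = straight out from the case; more = raised. Friction (0.03 N m) holds it and it follows when the bail is moved. With the bail hooked and just taut it stands near 1.0 to 1.1; pressing it shut then takes up to 0.14 N m (3 to 4 N at the pad); below about 0.3 it snaps shut by itself.
- lever_pivot (a point): The lever's pivot, on the case: case x = -95 mm (20 mm in front of the front face), y = 0, z = 70 mm; it turns about the case's y axis.
- lever_pad (a point): Where to press the lever: on its outer face, 44 mm from the pivot along the lever and 8 mm to its outer side (away from the case when shut, the upper side when it points out). The lever is a steel channel 32 mm wide, about 60 mm long, with a flared thumb end.
- pack: Cordless-tool battery pack, black with a dark green top, loose, 77 x 115 x 56 mm (x, y, z), 0.35 to 0.6 kg. Origin: centre of its underside. Lower body 40 mm high; on it a raised block 55 mm wide (x) by 90 mm long (y), up to z = 56 mm, to be gripped across x from above.
- tape_roll: Roll of black electrical tape lying flat in the case, 62 mm across, 19 mm high, towards the case's +y end. Origin: centre of its underside.
- carton: Small brown carton, 90 x 60 x 45 mm, loose bystander on the bench. Origin: centre of its underside.
- flange: Steel flange with a hub, 64 mm across, 30 mm high, loose bystander on the bench. Origin: centre of its underside.
- pliers: Blue-handled pliers, 52 x 185 x 14 mm, loose bystander on the bench behind the work. Origin: under its middle.
- screwdriver: Yellow-handled screwdriver, 29 x 175 x 29 mm, loose bystander on the bench. Origin: under its middle.
- masking: Roll of masking tape, 105 mm across, 25 mm high, loose bystander at the back left. Origin: centre of its underside.

How it is judged:
By the outcome, as a careful person would: the job done as asked, in the order asked, and still so for the second after the job is handed in, with the robot touching nothing.
It also fails if it takes over 72 s, if anything falls off the work surface, if the arm or the gripper's body presses on something with over 40 N, if the wrist force passes 120 N, or if a joint passes its speed limit or range.

## Working session

There is one attempt and no reset: what is moved stays moved. The work goes in short steps, Python scripts to look and compute and a tool call to move; the robot and the scene stay as the last step left them, time stands still between calls to the robot, and variables do not carry over. Pictures are saved under pics/ and viewed, at most 10 in all, crops included, and the job is handed in when it is done.

Besides the shell and the picture viewer there is one more tool, called by a JSON object that holds its "api" and its "payload", one argument or row to a line. drive_tool: Moves the arm, as the interface text tells. Its arguments: {"type":"object","properties":{"steps":{"type":"array","items":{"type":"array","items":{"type":"number"}}},"newtons":{"type":"number"}},"required":["steps"]}

```bash
mkdir -p pics
cat > h.py <<'E'
import numpy as np, cv2
from rig import robot
from scipy.spatial.transform import Rotation as Ro
def shot(n):
    return robot.read_camera(n)
def cloud(p,mask=None):
    z=p["range_z"]; m=z>0
    if mask is not None: m=m&mask
    v,u=np.nonzero(m); K=np.array([[p["fx"],0,p["cx"]],[0,p["fy"],p["cy"]],[0,0,1.]])
    q=cv2.undistortPoints(np.c_[u,v].astype(float)[:,None],K,np.array(p["distortion"],float))[:,0]
    zz=z[v,u]; X=np.c_[q*zz[:,None],zz]
    return (X-np.array(p["t"]))@np.array(p["R"])
def save(p,n): cv2.imwrite("pics/"+n,p["image"][:,:,::-1])
E
python3 - <<'E'
from h import *
ims=[]
print(robot.state(), robot.grip_depth)
np.set_printoptions(precision=1,suppress=True)
for c in ["scene","side"]:
    p=shot(c); save(p,c+"0.png"); print(c,"cam at",-np.array(p["R"]).T@p["t"])
    for n in ["case","lid","keeper_seat","bail","lever","pack","tape_roll","carton","flange","pliers","screwdriver","masking"]:
        for r in robot.regions_of(p,n)[:1]:
            X=cloud(p,r["pixels"])
            if len(X): print(n,round(r["confidence"],2),r["point"],len(X),np.median(X,0),np.percentile(X,3,0),np.percentile(X,97,0))
E
```

```text
{'clock': 0.0, 'joints': array([-1.28799474e+00,  4.23822461e-01,  1.63070531e+00, -1.33604713e-05,
        1.08857945e+00, -1.90166476e-02]), 'qd': array([-1.18641202e-05, -2.38437282e-04,  1.05985061e-03, -6.88567496e-04,
        1.26213380e-03, -6.90109740e-04]), 'tau': array([ 5.73113230e-04, -5.44618034e+01, -2.73658222e+01,  6.44317525e-02,
        2.28616077e-02, -1.46253719e-04]), 'eef_pos': array([ 185.64004162, -596.20631744,  221.90715074]), 'ee_rot': array([-3.14007813e+00, -1.69749474e-05,  3.01824425e-01]), 'ft_force': array([ 0.99270694, -0.18427429,  0.65246455]), 'wrist_torque': array([ 0.03687056,  0.03493785, -0.00299811]), 'grip_force': 0.0, 'width': 87.8747359570564} 18.700000000000003
scene cam at [-176.3 -594.4  665. ]
case 0.72 [373.9, 239.8] 7350 [ 409.1 -206.9   88.3] [ 327.8 -257.9    6.9] [564.6 -29.8 246. ]
lid 0.83 [388.9, 218.9] 3206 [ 423.4 -237.6  197.7] [ 355.2 -259.6  101.5] [ 576.  -202.3  247.7]
keeper_seat 0.87 [393.7, 217.6] 3222 [ 422.7 -237.5  197.5] [ 355.1 -259.5  102.2] [ 574.5 -203.4  247.8]
pack 0.58 [300.5, 223.7] 830 [414.7  76.2  37.8]
[... 967 characters left out ...]
  2.4 106.2] [400.7 -28.8  36. ] [469.2  14.8 123.2]
pack 0.82 [319.7, 217.4] 1032 [422.6  90.5  45.5] [394.6  34.4   3.5] [470.6 143.   59.9]
tape_roll 0.79 [376.3, 191.4] 240 [504.4 -97.5  34.1] [ 472.1 -121.6   13.9] [529.8 -71.8  41.5]
carton 0.81 [286.2, 251.4] 716 [327.8 208.8  43.3] [288.6 173.   10.8] [377.1 246.4  49.8]
flange 0.78 [268.9, 209.1] 290 [489.1 242.1  11. ] [468.2 214.2   1.1] [514.  270.2  32. ]
pliers 0.82 [320.0, 184.3] 452 [566.9  73.7  10. ] [540.8 -18.2  -0.7] [584.1 144.6  17.6]
screwdriver 0.84 [244.3, 195.7] 343 [561.3 313.   20.7] [547.  260.3  -5.4] [592.7 357.6  30.6]
masking 0.72 [201.7, 183.0] 625 [599.2 432.   20.4] [548.4 383.6  -2.4] [649.8 479.4  28.5]
```

Run:
```python
from h import *
a=cv2.imread("pics/scene0.png");b=cv2.imread("pics/side0.png")
a=cv2.resize(a[140:300,200:500],None,fx=2,fy=2,interpolation=3);b=cv2.resize(b[100:260,200:500],None,fx=1.75,fy=1.75,interpolation=3)
c=np.zeros((600,600,3),np.uint8);c[:320]=a;c[320:600,:525]=b[:280]
cv2.imwrite("pics/a.png",c)
```

```text
(no output)
```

View pics/a.png

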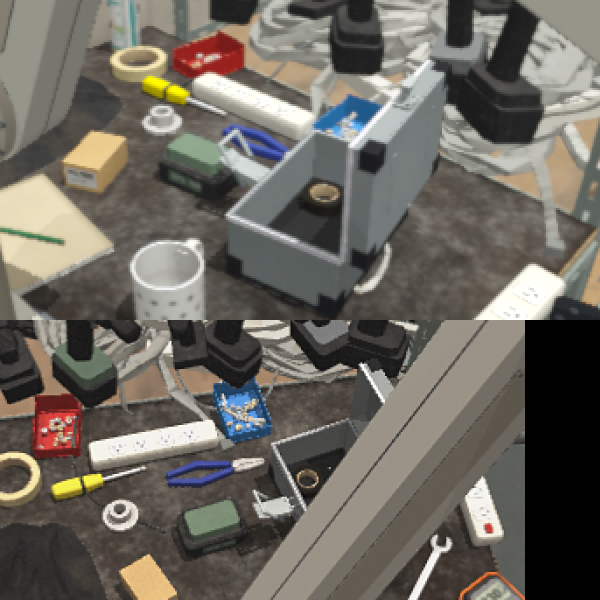

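```bash
cat >> h.py <<'E'
from scipy.optimize import least_squares
def sdf(P,c,h):
    q=np.abs(P-c)-h
    return np.linalg.norm(np.maximum(q,0),axis=1)+np.minimum(q.max(1),0)
def loc(P,x,y,yaw,z=0):
    d=P-np.array([x,y,z]); c,s=np.cos(yaw),np.sin(yaw)
    return np.c_[c*d[:,0]+s*d[:,1],-s*d[:,0]+c*d[:,1],d[:,2]]
def shell(L,z0,z1,floor,t=5):
    zc,hz=(z0+z1)/2,(z1-z0)/2
    B=[((72.5,0,zc),(2.5,115,hz)),((-72.5,0,zc),(2.5,115,hz)),((0,112.5,zc),(75,2.5,hz)),((0,-112.5,zc),(75,2.5,hz)),floor]
    return np.min([sdf(L,np.array(c),np.array(h)) for c,h in B],axis=0)
def lidframe(L,a): # case-frame pts -> shut-lid coords
    d=L-np.array([75,0,95]); c,s=np.cos(a),np.sin(a)
    # opening lifts -x side: undo
    return np.c_[c*d[:,0]-s*d[:,2], d[:,1], s*d[:,0]+c*d[:,2]]*np.array([1,1,1])+np.array([75,0,95])
def case_d(P,v):
    L=loc(P,v[0],v[1],v[2])
    return np.minimum(shell(L,0,95,((0,0,9),(75,115,9))), shell(lidframe(L,-v[3]),95,127,((0,0,124.5),(75,115,2.5))))
def pack_d(P,v,z=0):
    L=loc(P,v[0],v[1],v[2],z)
    return np.minimum(sdf(L,np.array([0,0,20]),np.array([38.5,57.5,20])),sdf(L,np.array([0,0,48]),np.array([27.5,45,8])))
def fit(f,P,v0,**k):
    P=P[::max(1,len(P)//4000)]
    r=least_squares(lambda v:f(P,v,**k),v0,loss="soft_l1",f_scale=2,x_scale=[10,10,.1,.1][:len(v0)])
    return r.x,np.median(np.abs(f(P,r.x,**k)))
E
python3 - <<'E'
from h import *
np.set_printoptions(precision=3,suppress=True)
# sanity: lid at angle a: front edge point
ps={c:shot(c) for c in["scene","side"]}
C=[];Pk=[]
for c,p in ps.items():
    m=np.zeros((400,640),bool)
    for n in["case","lid"]:
        m|=robot.regions_of(p,n)[0]["pixels"]
    X=cloud(p,m);C.append(X); Pk.append(cloud(p,robot.regions_of(p,"pack")[0]["pixels"]))
best=[]
for y0 in(-1.57,):
  for sel in ([0],[1],[0,1]):
    X=np.vstack([C[i] for i in sel]); print("case",sel,fit(case_d,X,[450,-120,y0,1.55]))
    K=np.vstack([Pk[i] for i in sel])
    for yw in(-1.57,-1.2,-1.9): print(" pack",fit(pack_d,K,[425,85,yw]))
v,_=fit(case_d,np.vstack(C),[450,-120,-1.57,1.55]); np.save("case.npy",v)
A=np.vstack([cloud(p) for p in ps.values()])
L=loc(A,*v[:3]); k=(L[:,0]<-80)&(L[:,0]>-180)&(abs(L[:,1])<35)&(L[:,2]>25)&(L[:,2]<170)
Q=L[k]; print(len(Q)); print(Q[np.argsort(Q[:,0])][::max(1,len(Q)//45)])
E
```

```text
case [0] (array([ 451.223, -132.279,   -1.353,   -1.559]), np.float64(0.9127336218904674))
 pack (array([459.86 ,  82.258,  -1.392]), np.float64(1.9973416798646326))
 pack (array([439.682,  90.863,   0.173]), np.float64(1.2940514218509556))
 pack (array([439.682,  90.863,  -2.968]), np.float64(1.294051380184463))
case [1] (array([ 480.468, -103.129,   -1.929,    0.383]), np.float64(7.977334443745146))
 pack (array([439.919,  86.238,  -2.964]), np.float64(1.7684810689930117))
 pack (array([439.884,  86.43 ,   0.177]), np.float64(1.775520083123439))
 pack (array([439.919,  86.238,  -2.964]), np.float64(1.7684810689930117))
case [0, 1] (array([ 451.06 , -131.777,   -1.353,   -1.563]), np.float64(1.1787964771417805))
 pack (array([439.701,  89.484,  -2.969]), np.float64(1.5850700395781665))
 pack (array([439.698,  89.498,   0.173]), np.float64(1.5850700395781665))
 pack (array([439.701,  89.484,  -2.969]), np.float64(1.5850700395781665))
784
[[-179.968    7.662   37.406]
 [-178.334    0.049   35.658]
 [-176.582   13.151   45.899]
 [-175.589   21.949   41.013]
 [-174.698   31.126   39.406
[... 562 characters left out ...]
  82.614]
 [-128.371   11.012   82.087]
 [-126.766    7.33    81.031]
 [-124.655   20.659   87.842]
 [-122.716   17.545   83.688]
 [-121.523   -3.011   82.342]
 [-119.478   -6.071   80.08 ]
 [-118.24    20.299   84.831]
 [-116.591  -18.174   70.747]
 [-115.127   10.386   80.673]
 [-113.096   -6.004   81.898]
 [-111.727   -0.41    78.397]
 [-110.089   -3.081   77.306]
 [-108.322    9.755   76.929]
 [-106.33   -14.333   72.352]
 [-104.687   -9.04    81.532]
 [-102.225   11.19    77.753]
 [ -99.509  -15.29    75.577]
 [ -97.984   13.635   78.485]
 [ -95.668    3.236   74.488]
 [ -92.799  -11.915   78.811]
 [ -90.046    8.648   74.411]
 [ -88.199   13.394   77.609]
 [ -81.613    6.209   78.871]]
```

```bash
cat >> h.py <<'E'
def plan(targets,grip=1,step=45,turn=8,start=None):
    """targets: list of (x,y,z,yaw) world TCP; prints rows in tool axes"""
    s=robot.state()
    if start is None:
        R=Ro.from_euler("xyz",s["ee_rot"]).as_matrix(); p=np.array(s["eef_pos"]); start=(*p,np.arctan2(R[1,0],R[0,0]))
    x,y,z,w=start; out=[]
    for X,Y,Z,W in targets:
        dw=(W-w+np.pi)%(2*np.pi)-np.pi
        n=max(1,int(np.ceil(max(np.linalg.norm([X-x,Y-y,Z-z])/step,abs(np.degrees(dw))/turn))))
        for i in range(n):
            D=np.array([X-x,Y-y,Z-z])/n; a=w+dw*i/n; c,t=np.cos(a),np.sin(a)
            out.append([grip,round(c*D[0]+t*D[1],1),round(t*D[0]-c*D[1],1),round(-D[2],1),round(-np.degrees(dw)/n,2)])
        x,y,z,w=X,Y,Z,W
    for i in range(0,len(out),5): print(out[i:i+5])
    return out
def cw(x,y,z,v=None):
    v=np.load("case.npy") if v is None else v
    c,s=np.cos(v[2]),np.sin(v[2]); return (v[0]+c*x-s*y, v[1]+s*x+c*y, z)
E
python3 - <<'E'
from h import *
plan([(190,-590,310,.302),(440,89,310,1.744),(440,89,190,1.744)])
E
```

```text
[[1, np.float64(3.0), np.float64(-2.6), np.float64(-43.7), np.float64(-0.01)], [1, np.float64(3.0), np.float64(-2.6), np.float64(-43.7), np.float64(-0.01)], [1, np.float64(25.9), np.float64(-33.8), np.float64(-0.0), np.float64(-4.86)], [1, np.float64(28.7), np.float64(-31.4), np.float64(-0.0), np.float64(-4.86)], [1, np.float64(31.2), np.float64(-28.9), np.float64(-0.0), np.float64(-4.86)]]
[[1, np.float64(33.6), np.float64(-26.1), np.float64(-0.0), np.float64(-4.86)], [1, np.float64(35.7), np.float64(-23.2), np.float64(-0.0), np.float64(-4.86)], [1, np.float64(37.5), np.float64(-20.1), np.float64(-0.0), np.float64(-4.86)], [1, np.float64(39.1), np.float64(-16.9), np.float64(-0.0), np.float64(-4.86)], [1, np.float64(40.4), np.float64(-13.5), np.float64(-0.0), np.float64(-4.86)]]
[[1, np.float64(41.4), np.float64(-10.0), np.float64(-0.0), np.float64(-4.86)], [1, np.float64(42.1), np.float64(-6.5), np.float64(-0.0), np.float64(-4.86)], [1, np.float64(42.5), np.float64(-2.9), np.float64(-0.0), np.float64(-4.86)], [1, np.float64(42.6), np.float64(0.7), np.float64(-0.0), np.float64(-4.86)], [1, np.float64(42.3), np.float64(4.3), np.float64(-0.0), np.float64(-4.86)]]
[[1, np.float64(41.8), np.float64(7.9), np.float64(-0.0), np.float64(-4.86)], [1, np.float64(41.0), np.float64(11.4), np.float64(-0.0), np.float64(-4.86)], [1, np.float64(39.9), np.float64(14.8), np.float64(-0.0), np.float64(-4.86)], [1, np.float64(38.5), np.float64(18.2), np.float64(-0.0), np.float64(-4.86)], [1, np.float64(0.0), np.float64(0.0), np.float64(40.0), np.float64(-0.0)]]
[[1, np.float64(0.0), np.float64(0.0), np.float64(40.0), np.float64(-0.0)], [1, np.float64(0.0), np.float64(0.0), np.float64(40.0), np.float64(-0.0)]]
```

{"api": "drive_tool", "payload": {
  "steps": [
    [1,3,-2.6,-44,0],
    [1,3,-2.6,-44,0],
    [1,26,-34,0,-4.9],
    [1,29,-31,0,-4.9],
    [1,31,-29,0,-4.9]
  ]
}}

```text
clock: 2.2
eef_pos: [234.5, -469.0, 311.0]
ee_rot: [3.141, -0.0, 0.561]
ft_force: [0.5, -0.1, -0.3]
width: 88.1
grip_force: 0.0
```

{"api": "drive_tool", "payload": {
  "steps": [
    [1,34,-26,0,-4.9],
    [1,36,-23,0,-4.9],
    [1,38,-20,0,-4.9],
    [1,39,-17,0,-4.9],
    [1,40,-14,0,-4.9]
  ]
}}

```text
clock: 2.7
eef_pos: [307.8, -268.2, 310.9]
ee_rot: [3.141, 0.0, 0.989]
ft_force: [0.1, 0.7, -0.4]
width: 87.9
grip_force: 0.0
```

{"api": "drive_tool", "payload": {
  "steps": [
    [1,41,-10,0,-4.9],
    [1,42,-6.5,0,-4.9],
    [1,42.5,-3,0,-4.9],
    [1,42.5,1,0,-4.9],
    [1,42,4,0,-4.9]
  ]
}}

```text
clock: 3.2
eef_pos: [379.5, -68.6, 311.1]
ee_rot: [3.14, 0.0, 1.417]
ft_force: [0.7, -0.1, 0.4]
width: 87.7
grip_force: 0.0
```

{"api": "drive_tool", "payload": {
  "steps": [
    [1,42,8,0,-4.9],
    [1,41,11,0,-4.9],
    [1,40,15,0,-4.9],
    [1,38.5,18,0,-4.9],
    [1,0,0,0,0]
  ]
}}

```text
clock: 3.7
eef_pos: [437.4, 94.2, 310.9]
ee_rot: [3.14, -0.001, 1.762]
ft_force: [-0.5, -0.9, 0.2]
width: 87.8
grip_force: 0.0
```

Clock agrees and the path model works. Now a close look at the pack, the case and the latch from here.

Run:
```python
from h import *
np.set_printoptions(precision=2,suppress=True)
ps=[shot(c) for c in["wrist","scene","side"]]
save(ps[0],"w1.png")
Pk=[];C=[]
for p in ps:
    r=robot.regions_of(p,"pack"); 
    if r: X=cloud(p,r[0]["pixels"]);Pk.append(X);print("pack",len(X),r[0]["confidence"],fit(pack_d,X,[439.7,89.5,.173]))
    m=np.zeros((400,640),bool)
    for n in["case","lid"]:
        r=robot.regions_of(p,n)
        if r:m|=r[0]["pixels"]
    if m.any(): X=cloud(p,m);C.append(X);print("case",len(X),fit(case_d,X,[451,-132,-1.353,-1.56]))
    for r in robot.regions_of(p,"tape_roll")[:1]:
        X=cloud(p,r["pixels"]);t=X[(X[:,2]>30)&(X[:,2]<45)];L=loc(t,451,-131.8,-1.353)
        print("tape",r["confidence"],len(t),np.percentile(L,3,0),np.percentile(L,97,0))
v,e=fit(case_d,np.vstack(C),[451,-132,-1.353,-1.56]);print(v,e)
print(fit(pack_d,np.vstack(Pk),[439.7,89.5,.173]))
np.savez("c1.npz",*[cloud(p) for p in ps])
```

```text
pack 4932 0.58 (array([440.47,  88.57,   0.18]), np.float64(0.6997736219755346))
case 18058 (array([ 454.  , -131.91,   -1.35,   -1.53]), np.float64(0.7189472206551102))
tape 0.6 473 [-30.14  33.06  31.52] [ 1.57 87.66 37.94]
pack 843 0.73 (array([439.51,  90.94,   0.17]), np.float64(1.3477405082149048))
case 7443 (array([ 451.28, -132.44,   -1.35,   -1.56]), np.float64(0.8516103079596746))
tape 0.52 188 [-50.68  28.35  30.66] [ 1.39 84.77 36.89]
pack 1635 0.56 (array([ 374.11, -168.55,    0.08]), np.float64(14.24887206370294))
case 1664 (array([ 450.99, -131.23,   -1.35,   -1.5 ]), np.float64(1.3932831838037245))
[ 452.02 -132.36   -1.35   -1.56] 0.850202043284014
(array([435.65,  66.47,   0.29]), np.float64(6.2375167389497275))
```

View pics/w1.png

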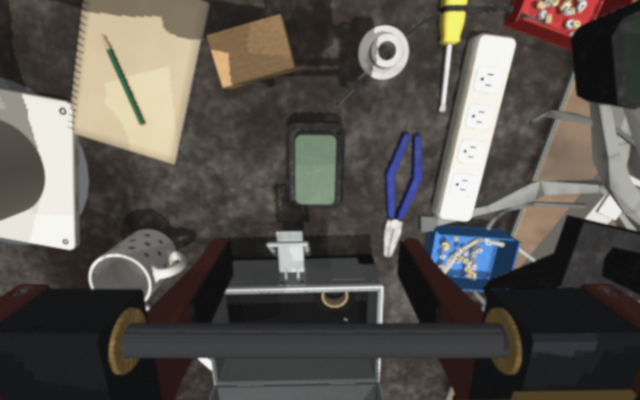

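Run:
```python
from h import *
np.save("case.npy",[452,-132,-1.352,-1.56])
plan([(440.3,89,44,1.747)])
```

```text
[[1, np.float64(-0.3), np.float64(0.6), np.float64(44.4), np.float64(0.08)], [1, np.float64(-0.3), np.float64(0.6), np.float64(44.4), np.float64(0.08)], [1, np.float64(-0.3), np.float64(0.6), np.float64(44.4), np.float64(0.08)], [1, np.float64(-0.3), np.float64(0.6), np.float64(44.4), np.float64(0.08)], [1, np.float64(-0.3), np.float64(0.6), np.float64(44.4), np.float64(0.08)]]
[[1, np.float64(-0.3), np.float64(0.6), np.float64(44.4), np.float64(0.08)]]
```

{"api": "drive_tool", "payload": {
  "steps": [
    [1,-0.5,1,45,0],
    [1,-0.5,1,45,0],
    [1,-0.5,1,45,0.3],
    [1,0,0.5,45,0],
    [1,0,0,45,0]
  ]
}}

```text
clock: 4.95
eef_pos: [440.2, 89.6, 84.3]
ee_rot: [3.14, 0.0, 1.75]
ft_force: [-0.4, -0.1, 0.2]
width: 87.8
grip_force: 0.0
```

{"api": "drive_tool", "payload": {
  "steps": [
    [1,0,0,30,0],
    [1,0,0,10,0],
    [1,0,0,0,0]
  ]
}}

```text
clock: 5.25
eef_pos: [439.2, 89.4, 44.8]
ee_rot: [-3.139, -0.0, 1.75]
ft_force: [0.1, -0.5, 1.0]
width: 87.7
grip_force: 0.0
```

{"api": "drive_tool", "payload": {
  "steps": [
    [0.2,0,0,0,0],
    [0.1,0,0,0,0],
    [0,0,0,0,0],
    [-0.1,0,0,0,0],
    [-0.2,0,0,0,0]
  ],
  "newtons": 35
}}

```text
clock: 5.75
eef_pos: [439.6, 89.5, 46.3]
ee_rot: [-3.141, -0.0, 1.75]
ft_force: [-0.9, 0.1, 8.8]
width: 51.8
grip_force: 35.3
```

{"api": "drive_tool", "payload": {
  "steps": [
    [-0.3,0,0,0,0],
    [-0.3,0,0,-10,0],
    [-0.3,0,0,-25,0],
    [-0.3,0,0,0,0]
  ]
}}

```text
clock: 6.15
eef_pos: [441.4, 89.8, 82.7]
ee_rot: [3.137, -0.0, 1.75]
ft_force: [0.6, 0.1, -5.2]
width: 51.9
grip_force: 34.2
```

Run:
```python
from h import *
p=shot("wrist");q=shot("scene");s=robot.state();print(s["ft_force"],s["width"],s["grip_force"],s["eef_pos"])
c=np.zeros((600,640,3),np.uint8);c[:300]=p["image"][100:400,:,::-1]
c[300:]=cv2.resize(q["image"][150:290,150:449,::-1],(640,300));cv2.imwrite("pics/g.png",c)
```

```text
[-0.76862766 -0.00498327 -4.41709139] 51.73246681384863 34.184023244306445 [440.13951283  89.57538076  80.88819427]
```

View pics/g.png

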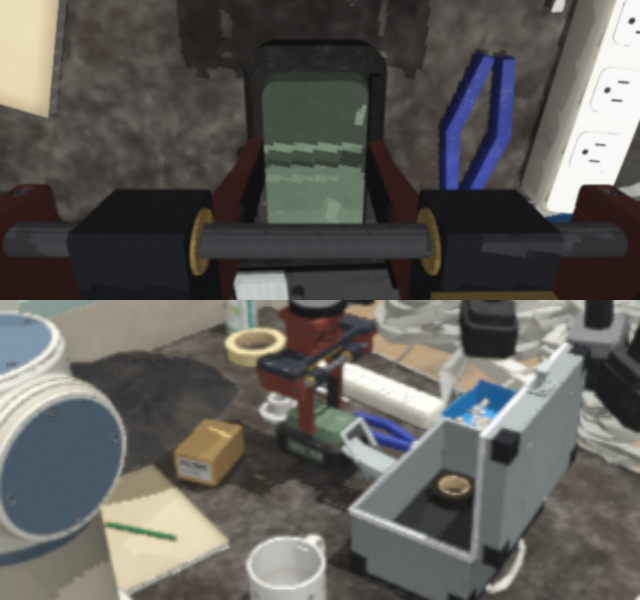

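Run:
```python
from h import *
a=cw(0,-50,0);print(a)
plan([(440,89.6,195,1.75),(a[0],a[1],195,1.79),(a[0],a[1],66,1.79)],grip=-.3)
```

```text
(np.float64(403.19202902686146), np.float64(-142.8527401832562), 0)
[[-0.3, np.float64(0.0), np.float64(-0.0), np.float64(-38.0), np.float64(0.01)], [-0.3, np.float64(0.0), np.float64(-0.0), np.float64(-38.0), np.float64(0.01)], [-0.3, np.float64(0.0), np.float64(-0.0), np.float64(-38.0), np.float64(0.01)], [-0.3, np.float64(-37.0), np.float64(-12.9), np.float64(-0.0), np.float64(-0.38)], [-0.3, np.float64(-36.9), np.float64(-13.2), np.float64(-0.0), np.float64(-0.38)]]
[[-0.3, np.float64(-36.9), np.float64(-13.4), np.float64(-0.0), np.float64(-0.38)], [-0.3, np.float64(-36.8), np.float64(-13.7), np.float64(-0.0), np.float64(-0.38)], [-0.3, np.float64(-36.7), np.float64(-13.9), np.float64(-0.0), np.float64(-0.38)], [-0.3, np.float64(-36.6), np.float64(-14.2), np.float64(-0.0), np.float64(-0.38)], [-0.3, np.float64(0.0), np.float64(0.0), np.float64(43.0), np.float64(-0.0)]]
[[-0.3, np.float64(0.0), np.float64(0.0), np.float64(43.0), np.float64(-0.0)], [-0.3, np.float64(0.0), np.float64(0.0), np.float64(43.0), np.float64(-0.0)]]
```

{"api": "drive_tool", "payload": {
  "steps": [
    [-0.3,0,0,-38,0],
    [-0.3,0,0,-38,0],
    [-0.3,0,0,-38,0],
    [-0.3,-20,-7,-3,-0.4],
    [-0.3,-37,-13,0,-0.4]
  ]
}}

```text
clock: 6.75
eef_pos: [431.6, 30.4, 198.3]
ee_rot: [3.139, 0.0, 1.768]
ft_force: [-0.1, -0.7, -5.5]
width: 51.8
grip_force: 34.2
```

{"api": "drive_tool", "payload": {
  "steps": [
    [-0.3,-37,-13,0,-0.4],
    [-0.3,-37,-14,0,-0.4],
    [-0.3,-37,-14,0,-0.4],
    [-0.3,-36,-14,0,-0.3],
    [-0.3,-17,-6,0,0]
  ]
}}

```text
clock: 7.25
eef_pos: [403.1, -145.3, 196.5]
ee_rot: [-3.14, -0.001, 1.789]
ft_force: [-0.2, -0.5, -4.8]
width: 51.7
grip_force: 34.2
```

{"api": "drive_tool", "payload": {
  "steps": [
    [-0.3,0,0,0,0]
  ]
}}

```text
clock: 7.35
eef_pos: [403.5, -144.9, 196.5]
ee_rot: [-3.14, -0.001, 1.787]
ft_force: [0.0, 0.3, -5.6]
width: 51.9
grip_force: 34.2
```

Run:
```python
from h import *
np.set_printoptions(precision=2,suppress=True)
s=robot.state();print(s["eef_pos"],s["ee_rot"],loc(np.array([s["eef_pos"]]),452,-132,-1.352))
p=shot("scene");q=shot("side");X=[]
for c in(p,q):
  for r in robot.regions_of(c,"pack")[:1]:
    x=cloud(c,r["pixels"]); x=x[np.linalg.norm(x[:,:2]-s["eef_pos"][:2],axis=1)<80];x=x[x[:,2]<205]; X.append(x);print(r["confidence"],len(x))
X=np.vstack(X);d=s["eef_pos"]
r=least_squares(lambda v:pack_d(X,v[:3],z=v[3]),[d[0],d[1],.219,d[2]-45],loss="soft_l1",f_scale=2,x_scale=[10,10,.1,10])
print(r.x,np.median(abs(pack_d(X,r.x[:3],z=r.x[3]))),loc(np.array([r.x[[0,1,3]]]),452,-132,-1.352))
a=cw(0,-50,0);plan([(a[0],a[1],66,1.79)],-.3)
```

```text
[ 403.47 -144.94  196.54] [-3.14 -0.    1.79] [[  2.1  -50.18 196.54]]
0.94 1129
0.59 630
[ 403.19 -144.98    0.22  147.82] 0.9446327930840823 [[  2.08 -50.46 147.82]]
[[-0.3, np.float64(-0.1), np.float64(-0.3), np.float64(43.7), np.float64(0.02)], [-0.3, np.float64(-0.1), np.float64(-0.3), np.float64(43.7), np.float64(0.02)], [-0.3, np.float64(-0.1), np.float64(-0.3), np.float64(43.7), np.float64(0.02)]]
```

{"api": "drive_tool", "payload": {
  "steps": [
    [-0.3,0,0,45,0],
    [-0.3,0,0,45,0],
    [-0.3,0,0,30,0],
    [-0.3,0,0,4,0],
    [-0.3,0,0,3,0]
  ]
}}

```text
clock: 8.05
eef_pos: [404.5, -142.4, 70.5]
ee_rot: [-3.141, -0.001, 1.792]
ft_force: [-0.5, 0.7, -4.5]
width: 52.0
grip_force: 34.2
```

{"api": "drive_tool", "payload": {
  "steps": [
    [-0.3,0,0,3,0],
    [-0.3,0,0,0,0]
  ]
}}

```text
clock: 8.25
eef_pos: [405.4, -143.4, 68.7]
ee_rot: [3.14, 0.001, 1.791]
ft_force: [-0.2, -0.5, -4.7]
width: 51.2
grip_force: 34.2
```

{"api": "drive_tool", "payload": {
  "steps": [
    [-0.3,0,0,2,0],
    [-0.3,0,0,1.5,0],
    [-0.3,0,0,0,0]
  ]
}}

```text
clock: 8.55
eef_pos: [404.6, -143.3, 64.5]
ee_rot: [3.141, 0.0, 1.79]
ft_force: [0.8, -0.2, -2.8]
width: 51.8
grip_force: 34.3
```

{"api": "drive_tool", "payload": {
  "steps": [
    [-0.3,0,0,1.5,0],
    [-0.3,0,0,0,0]
  ]
}}

```text
clock: 8.75
eef_pos: [404.8, -143.3, 64.2]
ee_rot: [3.141, 0.0, 1.79]
ft_force: [-4.9, 3.0, 21.6]
width: 52.0
grip_force: 36.2
```

{"api": "drive_tool", "payload": {
  "steps": [
    [0.5,0,0,-1.5,0],
    [0.5,0,0,0,0],
    [0.5,0,0,0,0],
    [0.5,0,0,-20,0],
    [0.5,0,0,-45,0]
  ]
}}

```text
clock: 9.25
eef_pos: [402.2, -142.4, 127.5]
ee_rot: [-3.136, -0.004, 1.79]
ft_force: [1.6, -0.7, -0.5]
width: 66.2
grip_force: 0.0
```

Run:
```python
from h import *
a=cw(0,-60,0);b=cw(0,-60,0); c=cw(150,-30,0); 
print(a,c)
s=robot.state()["eef_pos"]; 
plan([(s[0],s[1],300,1.79),(c[0],c[1],300,1.79),(c[0],c[1],205,1.79)],-1)
```

```text
(np.float64(393.43043483223374), np.float64(-145.02328821990744), 0) (np.float64(455.2734379658855), np.float64(-284.9355570293694), 0)
[[-1, np.float64(0.0), np.float64(0.0), np.float64(-43.1), np.float64(0.01)], [-1, np.float64(0.0), np.float64(0.0), np.float64(-43.1), np.float64(0.01)], [-1, np.float64(0.0), np.float64(0.0), np.float64(-43.1), np.float64(0.01)], [-1, np.float64(0.0), np.float64(0.0), np.float64(-43.1), np.float64(0.01)], [-1, np.float64(-37.7), np.float64(5.2), np.float64(-0.0), np.float64(-0.0)]]
[[-1, np.float64(-37.7), np.float64(5.2), np.float64(-0.0), np.float64(-0.0)], [-1, np.float64(-37.7), np.float64(5.2), np.float64(-0.0), np.float64(-0.0)], [-1, np.float64(-37.7), np.float64(5.2), np.float64(-0.0), np.float64(-0.0)], [-1, np.float64(0.0), np.float64(0.0), np.float64(31.7), np.float64(-0.0)], [-1, np.float64(0.0), np.float64(0.0), np.float64(31.7), np.float64(-0.0)]]
[[-1, np.float64(0.0), np.float64(0.0), np.float64(31.7), np.float64(-0.0)]]
```

{"api": "drive_tool", "payload": {
  "steps": [
    [0.5,0,0,-45,0],
    [-1,0,0,-45,0],
    [-1,0,0,-45,0],
    [-1,0,0,-38,0],
    [-1,-38,5,0,0]
  ]
}}

```text
clock: 9.75
eef_pos: [419.3, -178.5, 307.7]
ee_rot: [3.134, 0.005, 1.793]
ft_force: [1.1, 0.4, -0.0]
width: 37.2
grip_force: 0.0
```

{"api": "drive_tool", "payload": {
  "steps": [
    [-1,-38,5,0,0],
    [-1,-38,5,0,0],
    [-1,-38,5,0,0],
    [-1,0,0,0,0]
  ]
}}

```text
clock: 10.15
eef_pos: [458.2, -290.7, 301.8]
ee_rot: [3.141, 0.001, 1.788]
ft_force: [-0.3, 0.4, 0.3]
width: 5.2
grip_force: 0.0
```

Run:
```python
from h import *
np.set_printoptions(precision=2,suppress=True)
s=robot.state();print(s["eef_pos"],s["width"],loc(np.array([s["eef_pos"]]),452,-132,-1.352))
p=shot("scene");q=shot("side")
c=np.zeros((600,600,3),np.uint8)
c[:320]=cv2.resize(p["image"][140:300,200:500,::-1],None,fx=2,fy=2); c[320:]=cv2.resize(q["image"][100:240,220:520,::-1],None,fx=2,fy=2)
cv2.imwrite("pics/l.png",c)
```

```text
[ 458.23 -290.71  301.75] 5.174726230005551 [[156.28 -28.36 301.75]]
```

View pics/l.png

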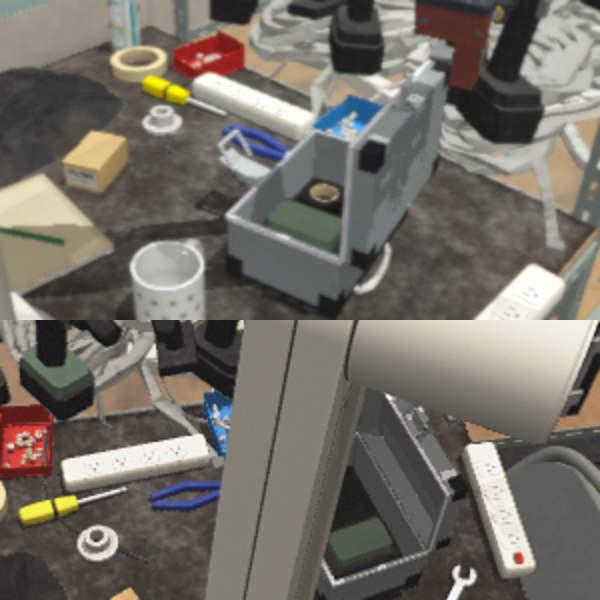

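{"api": "drive_tool", "payload": {
  "steps": [
    [-1,0,0,43,0],
    [-1,0,0,43,0],
    [-1,20,0,0,0],
    [-1,12,0,0,0],
    [-1,12,0,0,0]
  ]
}}

```text
clock: 10.75
eef_pos: [447.8, -243.5, 218.1]
ee_rot: [3.14, 0.003, 1.792]
ft_force: [-2.0, -4.1, 2.5]
width: 0.3
grip_force: 2.0
```

{"api": "drive_tool", "payload": {
  "steps": [
    [-1,14,0,0,0],
    [-1,14,0,-2,0],
    [-1,14,0,-1,0]
  ]
}}

```text
clock: 11.05
eef_pos: [438.8, -202.3, 220.5]
ee_rot: [3.139, 0.002, 1.791]
ft_force: [1.3, -2.1, -0.9]
width: 0.8
grip_force: 1.2
```

{"api": "drive_tool", "payload": {
  "steps": [
    [-1,15,0,3,0],
    [-1,15,0,6,0],
    [-1,14,0,8,0],
    [-1,14,0,10,0],
    [-1,12,0,11,0]
  ]
}}

```text
clock: 11.55
eef_pos: [422.6, -133.4, 180.1]
ee_rot: [-3.141, -0.001, 1.791]
ft_force: [1.5, -0.2, 0.7]
width: 0.7
grip_force: 0.7
```

{"api": "drive_tool", "payload": {
  "steps": [
    [-1,10,0,11,0],
    [-1,7,0,12,0],
    [-1,6,0,12,0],
    [-1,6,0,12,0]
  ]
}}

```text
clock: 11.95
eef_pos: [415.5, -105.3, 132.6]
ee_rot: [-3.14, -0.001, 1.791]
ft_force: [1.0, -1.5, 0.6]
width: 0.1
grip_force: 0.4
```

Run:
```python
from h import *
np.set_printoptions(precision=2,suppress=True)
s=robot.state();print(s["eef_pos"],s["ft_force"],loc(np.array([s["eef_pos"]]),452,-132,-1.352))
p=shot("scene");m=robot.regions_of(p,"lid")[0]["pixels"]|robot.regions_of(p,"case")[0]["pixels"]
X=cloud(p,m);X=X[::max(1,len(X)//3000)]
for a0 in(-.2,-.5,-.8):
  r=least_squares(lambda a:case_d(X,[452,-132,-1.352,a[0]]),[a0],loss="soft_l1",f_scale=2);print(r.x,r.cost)
```

```text
[ 415.46 -105.35  132.59] [ 0.99 -1.49  0.58] [[-33.95 -29.89 132.59]]
[-0.03] 17887.323293850066
[-0.03] 17887.323293850066
[-0.03] 17887.323293850066
```

{"api": "drive_tool", "payload": {
  "steps": [
    [-1,0,0,4,0],
    [-1,0,0,2,0],
    [-1,0,0,1,0],
    [-1,0,0,0,0]
  ]
}}

```text
clock: 12.5
eef_pos: [416.8, -106.8, 127.4]
ee_rot: [3.141, 0.0, 1.79]
ft_force: [0.0, 0.3, 0.5]
width: 0.5
grip_force: 0.0
```

{"api": "drive_tool", "payload": {
  "steps": [
    [-1,0,0,1.5,0],
    [-1,0,0,0,0]
  ]
}}

```text
clock: 12.7
eef_pos: [416.9, -106.8, 127.1]
ee_rot: [3.141, 0.0, 1.79]
ft_force: [-6.8, 1.9, 21.5]
width: 0.5
grip_force: 11.1
```

{"api": "drive_tool", "payload": {
  "steps": [
    [-1,0,0,-10,0],
    [-1,0,10,-40,0],
    [0,0,20,-40,0],
    [1,5,0,-40,0],
    [1,0,0,0,0]
  ]
}}

```text
clock: 13.2
eef_pos: [448.3, -95.7, 260.9]
ee_rot: [3.133, 0.004, 1.791]
ft_force: [0.6, 0.4, -0.5]
width: 20.9
grip_force: 0.0
```

Run:
```python
from h import *
np.set_printoptions(precision=1,suppress=True)
ps=[shot(c) for c in["wrist","scene"]]
v=[452,-132,-1.352,0.]
for n,p in zip("ws",ps):
    m=np.zeros((400,640),bool)
    for k in["case","lid"]:
        for r in robot.regions_of(p,k)[:1]:m|=r["pixels"]
    x,e=fit(case_d,cloud(p,m),v);print(n,np.round(x,3),e)
    for k in["bail","lever","keeper_seat","bail_bar"]:
        for r in robot.regions_of(p,k)[:1]:
            L=loc(cloud(p,r["pixels"]),*v[:3]); print(k,r["confidence"],r["point"],len(L),np.percentile(L,3,0),np.percentile(L,97,0))
    L=loc(cloud(p),*v[:3]);k=(L[:,0]<-78)&(L[:,0]>-190)&(abs(L[:,1])<40)&(L[:,2]>55)&(L[:,2]<170);Q=L[k]
    np.save("L"+n,Q)
    for x0 in range(-160,-78,6):
        q=Q[(Q[:,0]>=x0)&(Q[:,0]<x0+6)]
        if len(q)>3: print(x0,len(q),"y",np.percentile(q[:,1],[2,98]),"z",np.percentile(q[:,2],[5,50,95]))
    i=p["image"]
    if n=="w": cv2.imwrite("pics/w2.png",cv2.resize(i[50:330,140:460,::-1],(640,560)))
```

```text
w [ 449.6 -113.8   -1.4   -0. ] 0.6803983899708967
bail 0.81 [307.4, 63.4] 1114 [-149.1  -23.5   -0.2] [-109.4   25.2  120.6]
lever 0.56 [309.7, 84.2] 2783 [-148.1  -21.    69.5] [-102.    24.   120.1]
keeper_seat 0.61 [310.8, 208.9] 34849 [ -76.1 -106.9  112.6] [ 60.8 110.3 129. ]
bail_bar 0.88 [306.8, 63.1] 827 [-149.9  -23.7   -0.1] [-124.2   24.2  120.7]
-154 110 y [-20.2  23.3] z [117.5 119.2 120.4]
-148 525 y [-21.1  24.2] z [ 86.8 118.1 120.7]
-142 355 y [-21.5  24.4] z [ 83.   85.9 112.9]
-136 312 y [-21.7  24.5] z [ 82.4  84.1 104.6]
-130 328 y [-21.8  24.3] z [81.4 83.  95.5]
-124 311 y [-22.5  25.3] z [80.6 82.2 87.3]
-118 341 y [-22.6  25.1] z [73.3 80.7 82.3]
-112 269 y [-21.9  24.4] z [68.2 79.8 81.3]
-106 289 y [-13.7  17. ] z [ 78.3  80.  120.7]
-100 197 y [-14.6  17.2] z [ 78.  113.5 120.6]
-94 218 y [-13.7  16.3] z [ 78.2 113.3 115.5]
-88 202 y [-11.1  14.1] z [112.4 114.2 116.3]
-82 129 y [-11.3  14.2] z [112.1 113.2 119.9]
s [ 451.4 -133.2   -1.4    0. ] 0.9434979921509168
bail 0.61 [313.2, 218.7] 48 [-234.9  -26.3    3.7] [-118.6  130.1  117.7]
lever 0.49 [315.8, 222.6] 141 [-148.5  -25.    75.1] [-112.2   17.9  102.1]
keeper_seat 0.89 [363.0, 230.7] 4315 [ -72.9 -117.2   97.1] [ 77.6 105.4 127.4]
bail_bar 0.5 [307.4, 214.0] 41 [-236.9  -24.     0.4] [-133.3  142.9  118. ]
-154 10 y [-23.  13.] z [ 88.4  89.9 117.5]
-148 49 y [-23.8  21.9] z [ 85.4 114.4 118.7]
-142 34 y [-24.9  22.3] z [ 80.6  98.3 110.7]
-136 29 y [-24.4  23.7] z [ 80.4  92.2 100.4]
-130 31 y [-25.7  21.8] z [79.7 82.3 93. ]
-124 32 y [-25.6  19.4] z [76.2 79.9 86. ]
-118 33 y [-26.1  19. ] z [71.8 78.3 80.9]
-112 9 y [-13.4  11.3] z [76.7 78.6 79.7]
-106 12 y [-13.6   9.9] z [110.3 115.5 118.8]
-100 22 y [-13.4  11.1] z [109.6 112.4 119.3]
-94 12 y [-13.6   9.2] z [109.7 111.7 114. ]
-88 13 y [-13.7  11.6] z [110.  112.8 114.1]
```

View pics/w2.png

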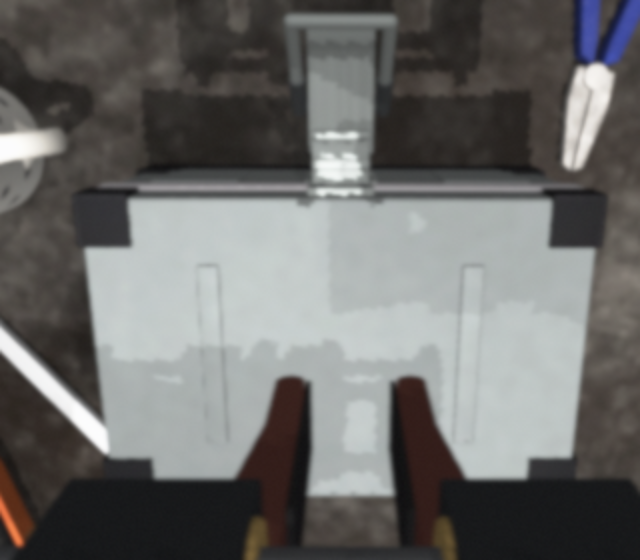

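Run:
```python
from h import *
s=robot.state();print(loc(np.array([s["eef_pos"]]),452,-132,-1.352),s["eef_pos"],s["ee_rot"],s["width"])
a=cw(-148,1.3,0);plan([(a[0],a[1],255,1.7896),(a[0],a[1],112,1.7896)],1)
```

```text
[[-37.47390872   1.04091033 255.49427065]] [444.88220252 -95.19355643 255.49427065] [-3.14132906e+00 -1.43862970e-04  1.79053690e+00] 77.41042414480111
[[1, np.float64(36.8), np.float64(0.1), np.float64(0.2), np.float64(0.02)], [1, np.float64(36.8), np.float64(0.1), np.float64(0.2), np.float64(0.02)], [1, np.float64(36.8), np.float64(0.1), np.float64(0.2), np.float64(0.02)], [1, np.float64(0.0), np.float64(0.0), np.float64(35.8), np.float64(-0.0)], [1, np.float64(0.0), np.float64(0.0), np.float64(35.8), np.float64(-0.0)]]
[[1, np.float64(0.0), np.float64(0.0), np.float64(35.8), np.float64(-0.0)], [1, np.float64(0.0), np.float64(0.0), np.float64(35.8), np.float64(-0.0)]]
```

{"api": "drive_tool", "payload": {
  "steps": [
    [1,37,0,0,0],
    [1,37,0,0,0],
    [1,37,0,0,0],
    [1,0,0,40,0],
    [1,0,0,40,0]
  ]
}}

```text
clock: 14.4
eef_pos: [421.9, 14.3, 176.0]
ee_rot: [3.137, 0.001, 1.793]
ft_force: [1.0, -0.0, -0.3]
width: 87.9
grip_force: 0.0
```

{"api": "drive_tool", "payload": {
  "steps": [
    [1,0,0,30,0],
    [1,0,0,0,0],
    [1,0,0,0,0]
  ]
}}

```text
clock: 14.7
eef_pos: [420.8, 13.1, 145.9]
ee_rot: [-3.141, -0.0, 1.791]
ft_force: [0.1, 0.3, 0.3]
width: 87.9
grip_force: 0.0
```

Run:
```python
from h import *
np.set_printoptions(precision=1,suppress=True)
s=robot.state();print(loc(np.array([s["eef_pos"]]),452,-132,-1.352),s["ee_rot"])
p=shot("wrist");q=shot("scene")
c=np.zeros((600,640,3),np.uint8);c[:300]=p["image"][100:400,:,::-1]
c[300:]=cv2.resize(q["image"][170:270,220:433,::-1],(640,300),interpolation=2);cv2.imwrite("pics/b.png",c)
for p in(p,q):
  L=loc(cloud(p),452,-132,-1.352);k=(L[:,0]<-110)&(L[:,0]>-190)&(abs(L[:,1])<27)&(L[:,2]>100)&(L[:,2]<125);Q=L[k]
  print(len(Q), np.percentile(Q,[2,50,98],axis=0) if len(Q) else "")
  Q=Q[Q[:,2]>112]; print(len(Q), np.percentile(Q,[2,50,98],axis=0) if len(Q) else "")
```

```text
[[-148.4    1.   145.9]] [-3.1 -0.   1.8]
861 [[-149.7  -20.7  102.8]
 [-147.3    1.7  119.2]
 [-133.9   24.1  120.9]]
789 [[-149.7  -20.4  114.9]
 [-147.5    1.7  119.3]
 [-141.9   24.   121. ]]
55 [[-148.4  -24.6  100.8]
 [-143.8   -6.3  114.4]
 [-133.3   20.9  118.8]]
32 [[-148.8  -22.6  112.4]
 [-145.6   -2.3  117.2]
 [-142.5   19.4  119.2]]
```

View pics/b.png

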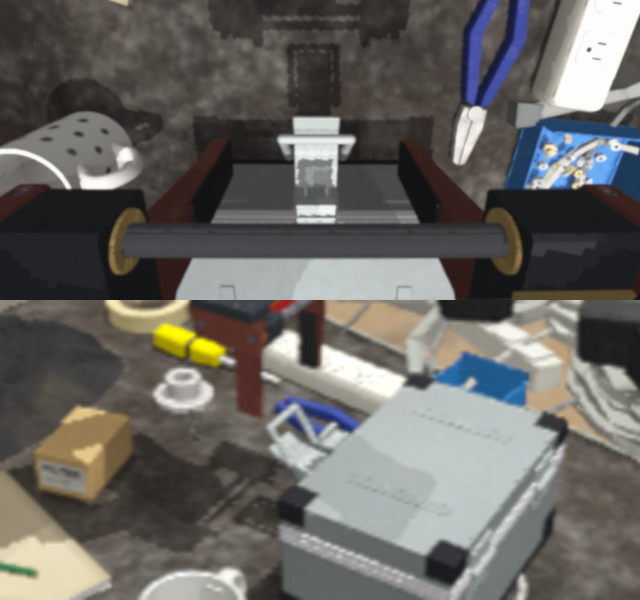

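{"api": "drive_tool", "payload": {
  "steps": [
    [1,-0.5,0.5,30,0],
    [1,-0.5,0,12,0],
    [1,0,0,0,0],
    [0.3,0,0,0,0],
    [0.2,0,0,0,0]
  ],
  "newtons": 15
}}

```text
clock: 15.3
eef_pos: [422.5, 12.2, 105.0]
ee_rot: [3.139, 0.001, 1.79]
ft_force: [-0.4, -0.3, -0.4]
width: 75.7
grip_force: 0.0
```

{"api": "drive_tool", "payload": {
  "steps": [
    [0,0,0,0,0],
    [-0.2,0,0,0,0],
    [-0.2,0,0,0,0],
    [-0.2,0,0,0,0]
  ]
}}

```text
clock: 15.7
eef_pos: [421.5, 12.3, 103.8]
ee_rot: [3.141, -0.0, 1.79]
ft_force: [-0.2, 0.0, 1.5]
width: 47.3
grip_force: 15.0
```

{"api": "drive_tool", "payload": {
  "steps": [
    [-0.2,-6,0,-6,0],
    [-0.2,-8,0,-6,0],
    [-0.2,-8,0,0,0],
    [-0.2,-6,0,0,0],
    [-0.2,0,0,0,0]
  ]
}}

```text
clock: 16.2
eef_pos: [427.8, -16.0, 115.8]
ee_rot: [3.141, 0.0, 1.789]
ft_force: [-0.4, -0.2, 0.3]
width: 47.6
grip_force: 15.0
```

```bash
cat > bar.py <<'E'
from h import *
np.set_printoptions(precision=1,suppress=True)
s=robot.state();T=loc(np.array([s["eef_pos"]]),452,-132,-1.352)[0];print("tcp",T,s["ft_force"],s["width"])
for n in("wrist","scene"):
  p=shot(n)
  L=loc(cloud(p),452,-132,-1.352);k=(abs(L[:,0]-T[0])<12)&(abs(L[:,1]-T[1])<21)&(L[:,2]>105)&(L[:,2]<T[2]+22);Q=L[k]
  print(n,len(Q), np.percentile(Q,[2,50,98],axis=0) if len(Q) else "")
  k=(L[:,0]<-60)&(L[:,0]>-190)&(abs(L[:,1]-1)<35)&(L[:,2]>20)&(L[:,2]<150);Q=L[k]
  for x0 in range(-160,-60,8):
    q=Q[(Q[:,0]>=x0)&(Q[:,0]<x0+8)&(abs(Q[:,1]-1)<19)]
    if len(q)>5: print(" ",x0,len(q),np.percentile(q[:,2],[3,50,97]))
  cv2.imwrite("pics/bar_%s.png"%n,p["image"][:,:,::-1])
E
python3 bar.py
```

```text
tcp [-118.5    1.5  115.8] [-0.4 -0.2  0.3] 47.5809180476081
wrist 1335 [[-120.8  -19.   108. ]
 [-118.8    1.2  131.6]
 [-115.3   22.   133.4]]
  -152 523 [94.3 96.  97.7]
  -144 565 [88.4 91.5 94.2]
  -136 613 [85.8 87.4 88.8]
  -128 844 [ 84.2  86.  131.9]
  -120 1562 [ 79.2 118.2 133.2]
  -112 518 [80.3 81.8 83.2]
  -104 1202 [ 78.7 113.1 120.8]
  -96 623 [ 78.3 113.3 116. ]
  -88 467 [ 79.5 113.9 116.1]
  -80 987 [ 64.5 104.9 116. ]
  -64 358 [126.2 127.2 128.1]
scene 37 [[-120.7   -9.1  106.8]
 [-117.1   16.8  127.4]
 [-110.8   22.   137.3]]
  -152 8 [91.  93.3 94.8]
  -144 17 [85.3 88.1 92.4]
  -136 15 [81.9 85.  87.2]
  -128 19 [ 70.9  83.2 130. ]
  -120 54 [ 79.7 107.6 131. ]
  -112 13 [78.1 79.8 81.1]
  -104 30 [109.4 113.2 119.7]
  -96 15 [109.8 111.8 113.4]
  -88 14 [109.4 112.8 114.6]
  -80 7 [121.2 124.8 126.4]
  -72 24 [124.2 125.1 127.2]
  -64 12 [123.4 125.1 126.6]
```

Run:
```python
import numpy as np
Q=np.load("Lw.npy");q=Q[(Q[:,0]>-112)&(Q[:,2]>117)&(Q[:,2]<124)];print(len(q),np.percentile(q,[2,10,50,90,98],axis=0).round(1))
q=Q[(Q[:,0]>-108)&(Q[:,2]>108)&(Q[:,2]<117)];print(len(q),np.percentile(q,[2,50,98],axis=0).round(1))
```

```text
159 [[-102.   -10.7  118. ]
 [-101.9   -9.   118.7]
 [-100.3    1.5  119.8]
 [ -98.6   11.3  120.9]
 [ -78.6   13.6  121.4]]
636 [[-97.3 -11.1 111.8]
 [-88.6   1.5 113.4]
 [-78.7  14.1 116.3]]
```

{"api": "drive_tool", "payload": {
  "steps": [
    [-0.2,-8,0,0,0],
    [-0.2,-8,0,0,0],
    [-0.2,-7,0,0,0],
    [-0.2,0,0,0,0]
  ]
}}

```text
clock: 16.7
eef_pos: [432.6, -38.4, 115.5]
ee_rot: [-3.141, 0.0, 1.79]
ft_force: [0.3, 0.6, -1.4]
width: 47.4
grip_force: 15.0
```

```bash
python3 bar.py
```

```text
tcp [-95.6   1.4 115.5] [ 0.3  0.6 -1.4] 47.44920654036317
wrist 2638 [[-103.2  -19.   108.4]
 [ -97.1    1.5  120.6]
 [ -90.6   21.8  132.6]]
  -152 370 [ 99.  100.5 101.9]
  -144 700 [92.9 96.4 99.8]
  -136 703 [88.9 90.7 93. ]
  -128 661 [86.5 88.1 89.9]
  -120 688 [71.8 85.5 87.2]
  -112 781 [80.9 83.4 99.4]
  -104 1878 [ 79.4 118.1 131.8]
  -96 1453 [ 76.9 113.1 132.5]
  -88 156 [111.7 113.3 114.1]
  -80 2157 [ 58.4 120.6 127.4]
  -72 957 [126.2 127.2 128.3]
  -64 147 [126.1 127.  127.9]
scene 67 [[-103.6  -11.5  108.9]
 [ -94.6    6.7  113.9]
 [ -84.3   21.8  133.7]]
  -152 14 [94.7 97.8 99.6]
  -144 33 [89.7 93.1 97.9]
  -136 23 [85.3 88.4 91.3]
  -128 22 [71.3 85.2 86.9]
  -120 12 [75.6 82.9 84.5]
  -112 10 [78.8 80.3 83.6]
  -104 20 [108.2 114.2 130.5]
  -96 26 [110.  116.9 130.2]
  -88 14 [109.8 112.3 115.1]
  -80 8 [120.6 124.5 126.1]
  -72 25 [123.6 125.4 127.2]
  -64 13 [124.2 125.5 126.7]
```

{"api": "drive_tool", "payload": {
  "steps": [
    [-0.2,-1.5,0,2,0],
    [-0.2,0,0,3,0],
    [-0.2,0,0,3,0],
    [-0.2,0,0,2,0],
    [-0.2,0,0,0,0]
  ]
}}

```text
clock: 17.3
eef_pos: [432.8, -39.0, 105.4]
ee_rot: [-3.141, 0.0, 1.791]
ft_force: [-1.2, -1.2, -0.8]
width: 47.0
grip_force: 15.0
```

{"api": "drive_tool", "payload": {
  "steps": [
    [-0.2,0,0,1.5,0],
    [-0.2,0,0,1,0],
    [-0.2,0,0,0,0]
  ]
}}

```text
clock: 17.6
eef_pos: [433.0, -39.1, 103.2]
ee_rot: [3.141, 0.0, 1.791]
ft_force: [-1.6, -2.5, 3.2]
width: 47.7
grip_force: 15.0
```

```bash
python3 bar.py
```

```text
tcp [-94.8   1.6 103.2] [-1.6 -2.5  3.2] 47.67310088361457
wrist 2533 [[-102.2  -18.4  108.3]
 [ -96.2    1.8  118.3]
 [ -83.4   21.7  120.8]]
  -160 51 [53.9 55.2 56.2]
  -152 671 [54.3 55.6 56.9]
  -144 671 [55.  56.3 57.8]
  -136 718 [57.  59.3 61.8]
  -128 741 [61.  63.4 66. ]
  -120 752 [65.1 67.6 70. ]
  -112 954 [59.5 71.5 76.4]
  -104 2133 [ 73.9 111.9 120.6]
  -96 1101 [ 77.7 118.7 120.7]
  -88 606 [ 78.7 113.7 116.2]
  -80 2967 [ 44.  118.5 127.2]
  -72 111 [126.1 127.  127.8]
scene 54 [[-101.8  -13.5  109.8]
 [ -92.1    5.2  114. ]
 [ -84.8   22.2  120.6]]
  -152 20 [51.6 53.3 55.2]
  -144 17 [51.8 54.6 56.6]
  -136 13 [55.9 58.3 59.9]
  -128 13 [59.9 61.4 63.8]
  -104 7 [115.3 116.9 118.9]
  -96 27 [110.4 115.3 120.1]
  -88 14 [110.5 112.5 115.1]
  -72 26 [123.3 125.5 127.2]
  -64 14 [124.1 125.3 127.2]
```

{"api": "drive_tool", "payload": {
  "steps": [
    [-0.2,-0.8,0,1,0],
    [-0.2,0,0,1,0],
    [-0.2,0,0,0,0]
  ]
}}

```text
clock: 18.0
eef_pos: [433.2, -39.7, 101.6]
ee_rot: [3.141, 0.0, 1.791]
ft_force: [-2.6, -2.6, 10.8]
width: 47.0
grip_force: 15.0
```

Run:
```python
from h import *
p=shot("wrist");cv2.imwrite("pics/k.png",cv2.resize(p["image"][100:320,200:440,::-1],(640,586)))
s=robot.state();print(s["eef_pos"],s["ft_force"])
L=loc(cloud(p),452,-132,-1.352);k=(abs(L[:,0]+95)<11)&(L[:,2]>115)&(L[:,2]<126)&(abs(L[:,1])<24);Q=L[k]
for x in range(-106,-84,2):
  q=Q[(Q[:,0]>=x)&(Q[:,0]<x+2)]; print(x,len(q),np.percentile(q,[3,50,97],axis=0)[:,1:].round(1).tolist() if len(q)>3 else"")
```

```text
[433.14551382 -39.74320151 101.62190499] [-2.89502573 -1.82367839 11.69467036]
-106 33 [[-23.9, 115.0], [-23.3, 119.6], [-22.6, 125.9]]
-104 134 [[-23.6, 115.6], [-7.3, 118.6], [12.8, 125.6]]
-102 390 [[-21.5, 115.4], [0.9, 119.5], [14.0, 121.3]]
-100 150 [[-21.6, 118.5], [0.2, 119.9], [13.4, 123.1]]
-98 222 [[-21.6, 115.4], [-0.3, 117.0], [22.4, 120.3]]
-96 503 [[-21.2, 115.6], [0.9, 118.3], [22.5, 120.0]]
-94 351 [[-21.4, 117.7], [-0.1, 118.8], [22.1, 120.0]]
-92 101 [[-21.7, 117.2], [-1.5, 118.4], [21.6, 123.9]]
-90 105 [[-21.7, 115.0], [-0.1, 115.6], [14.1, 123.5]]
-88 148 [[-21.6, 115.0], [-0.1, 115.6], [13.5, 122.1]]
-86 72 [[-21.7, 115.1], [-3.1, 115.4], [13.2, 125.2]]
```

View pics/k.png

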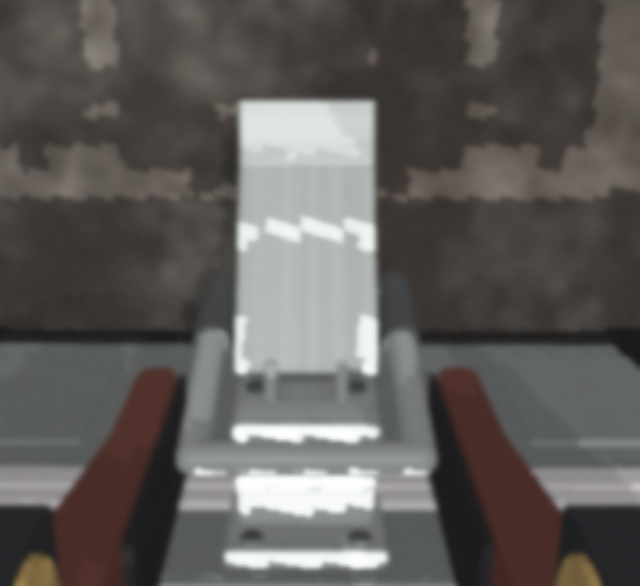

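{"api": "drive_tool", "payload": {
  "steps": [
    [0.2,0,0,-1,0],
    [0.5,0,0,0,0],
    [0.7,0,0,0,0],
    [0.7,0,0,0,0],
    [0.7,0,0,-10,0]
  ]
}}

```text
clock: 18.55
eef_pos: [432.1, -39.6, 111.6]
ee_rot: [-3.139, -0.001, 1.791]
ft_force: [-0.5, 0.6, 0.2]
width: 74.3
grip_force: 0.0
```

{"api": "drive_tool", "payload": {
  "steps": [
    [0.7,0,0,-40,0],
    [0,0,0,-20,0],
    [-1,25,0,0,0],
    [-1,24,-0.5,0,0],
    [-1,0,0,0,0]
  ]
}}

```text
clock: 19.05
eef_pos: [421.3, 9.4, 172.9]
ee_rot: [3.141, -0.0, 1.792]
ft_force: [-0.6, -0.1, 0.6]
width: 46.3
grip_force: 0.0
```

```bash
python3 bar.py
python3 - <<'E'
from h import *
p=cv2.imread("pics/bar_wrist.png");cv2.imwrite("pics/k2.png",p[:,100:540])
E
```

```text
tcp [-144.7    0.7  172.9] [-0.6 -0.1  0.6] 46.308832525010565
wrist 0 
  -152 314 [49.2 50.9 52.3]
  -144 330 [50.6 52.2 53.6]
  -136 382 [52.8 55.4 58.2]
  -128 392 [57.5 60.5 63.3]
  -120 402 [62.7 65.4 68.3]
  -112 497 [58.4 70.3 74. ]
  -104 971 [ 72.9  93.5 120.6]
  -96 575 [ 77.5 117.6 119.8]
  -88 293 [ 78.8 113.5 116.3]
  -80 1553 [ 47.7 115.4 127.1]
  -72 202 [125.9 127.1 128. ]
scene 38 [[-154.9   17.9  172.1]
 [-144.2   20.6  181.8]
 [-133.2   21.7  193.8]]
  -152 15 [47.7 49.8 50.6]
  -144 16 [49.1 50.6 52.3]
  -136 12 [50.9 53.2 56. ]
  -128 10 [56.2 58.9 61.3]
  -104 18 [112.5 116.9 118.6]
  -96 32 [109.8 115.8 118.3]
  -88 14 [110.4 112.8 115.6]
  -80 6 [120.8 125.3 126.1]
  -72 24 [123.7 125.4 127.1]
  -64 15 [123.4 125.4 126.8]
```

View pics/k2.png

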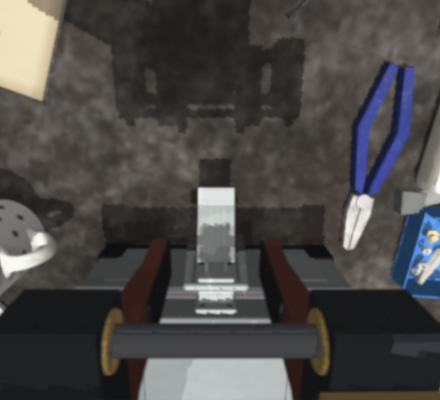

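{"api": "drive_tool", "payload": {
  "steps": [
    [-1,0,0,0,0],
    [-1,0,0,30,0],
    [-1,0,0,30,0],
    [-1,0,0,30,0],
    [-1,0,0,10,0]
  ]
}}

```text
clock: 19.65
eef_pos: [420.5, 7.3, 70.0]
ee_rot: [-3.138, -0.001, 1.79]
ft_force: [-1.0, 0.3, 0.5]
width: 0.8
grip_force: 0.0
```

{"api": "drive_tool", "payload": {
  "steps": [
    [-1,0,0,6,0],
    [-1,0,0,4,0],
    [-1,0,0,4,0],
    [-1,0,0,4,0],
    [-1,0,0,0,0]
  ]
}}

```text
clock: 20.15
eef_pos: [422.3, 8.0, 54.4]
ee_rot: [3.141, 0.0, 1.791]
ft_force: [0.1, 0.1, 0.3]
width: 0.5
grip_force: 0.1
```

{"api": "drive_tool", "payload": {
  "steps": [
    [-1,-2,0,3,0],
    [-1,-3,0,3,0],
    [-1,-3,0,2,0],
    [-1,-3,0,0,0],
    [-1,-3,0,0,0]
  ]
}}

```text
clock: 20.65
eef_pos: [424.5, -5.9, 46.0]
ee_rot: [-3.141, -0.0, 1.79]
ft_force: [-1.0, 4.0, 0.1]
width: 0.6
grip_force: 1.7
```

{"api": "drive_tool", "payload": {
  "steps": [
    [-1,-3,0,0,0],
    [-1,-3,0,0,0],
    [-1,-2,0,0,0],
    [-1,0,0,0,0]
  ]
}}

```text
clock: 21.05
eef_pos: [426.8, -13.9, 46.2]
ee_rot: [3.141, 0.0, 1.79]
ft_force: [-1.3, 0.5, -1.0]
width: 0.7
grip_force: 0.4
```

```bash
python3 bar.py
```

```text
tcp [-120.7    1.    46.2] [-1.3  0.5 -1. ] 0.6708277518612773
wrist 0 
  -160 7702 [132.3 142.7 149.7]
  -152 1544 [139.7 149.5 150. ]
  -144 788 [143.  149.7 150. ]
  -136 2514 [ 49.5  80.8 103.6]
  -128 361 [ 20.1  22.1 136.9]
  -120 436 [ 22.8  29.4 123.5]
  -112 157 [ 36.6  42.7 124.3]
  -104 188 [ 65.8 112.1 117.3]
  -80 172 [70.3 78.8 84.3]
scene 0 
  -136 11 [53.7 62.  86.7]
  -128 34 [57.6 76.9 99.2]
  -120 24 [ 71.4  87.6 106.8]
  -112 33 [ 78.5  94.9 114. ]
  -104 33 [112.3 147.9 149.6]
  -96 86 [109.4 135.6 149.6]
  -88 19 [110.2 113.4 141.7]
  -80 7 [119.7 125.1 126. ]
  -72 23 [123.5 125.2 126.9]
  -64 14 [125.3 125.9 127.2]
```

{"api": "drive_tool", "payload": {
  "steps": [
    [-1,-2,0,0,0],
    [-1,-2,0,0,0],
    [-1,0,0,0,0]
  ]
}}

```text
clock: 21.45
eef_pos: [427.8, -17.7, 46.2]
ee_rot: [3.141, 0.0, 1.791]
ft_force: [-0.8, 0.6, -0.0]
width: 0.5
grip_force: 0.1
```

```bash
python3 bar.py | sed -n 1,12p
```

```text
tcp [-116.8    1.2   46.2] [-0.8  0.6 -0. ] 0.5374262889100849
wrist 0 
  -152 8517 [132.4 143.3 149.9]
  -144 1150 [143.2 149.6 150. ]
  -136 957 [ 51.3  87.2 149.9]
  -128 1893 [ 49.5  82.  105.1]
  -120 84 [ 20.1  68.3 123.1]
  -112 446 [ 20.8  31.8 123.8]
  -104 274 [ 65.4 114.  119.7]
  -80 94 [74.4 79.  83.4]
scene 0 
  -128 16 [55.2 68.2 92.6]
```

{"api": "drive_tool", "payload": {
  "steps": [
    [-1,25,0,0,0],
    [-1,15,0,-25,0],
    [-1,0,0,-45,0],
    [-1,0,0,-45,0],
    [-1,-20,0,-35,0]
  ]
}}

```text
clock: 22.05
eef_pos: [423.2, 3.0, 198.6]
ee_rot: [3.14, 0.0, 1.793]
ft_force: [0.6, -0.7, -1.3]
width: 0.8
grip_force: 0.0
```

{"api": "drive_tool", "payload": {
  "steps": [
    [-1,-35,0,-20,0],
    [-1,-35,0,0,0],
    [-1,0,0,0,0]
  ]
}}

```text
clock: 22.35
eef_pos: [440.1, -69.1, 217.5]
ee_rot: [3.138, 0.002, 1.788]
ft_force: [-1.2, 0.5, -0.8]
width: 0.3
grip_force: 0.0
```

```bash
python3 bar.py
python3 - <<'E'
from h import *
p=cv2.imread("pics/bar_wrist.png");q=cv2.imread("pics/bar_scene.png")
c=np.zeros((600,640,3),np.uint8);c[:300]=cv2.resize(p[60:210,150:470],(640,300));c[300:]=cv2.resize(q[140:290,200:520],(640,300));cv2.imwrite("pics/k3.png",c)
E
```

```text
tcp [-64.    2.1 217.5] [-1.2  0.5 -0.8] 0.2697503251963665
wrist 2417 [[-75.4 -17.6 115.7]
 [-70.3   2.2 127.5]
 [-52.8  21.8 238.6]]
  -120 26 [20.  20.8 22. ]
  -112 367 [21.8 34.4 55.6]
  -104 692 [ 58.4  75.8 120.7]
  -96 457 [ 59.6 117.2 119.5]
  -88 291 [112.1 114.  116.3]
  -80 759 [ 64.  120.7 127.5]
  -72 461 [125.9 127.1 128.2]
  -64 234 [126.  127.2 128.5]
scene 168 [[-74.8 -17.5 123.7]
 [-62.3  -6.9 218.2]
 [-53.3  21.1 238.9]]
  -104 20 [113.  116.7 118.9]
  -96 27 [108.  114.5 118. ]
  -88 15 [108.8 112.6 115.5]
  -72 28 [124.1 125.7 127.2]
  -64 12 [123.8 124.6 125.9]
```

View pics/k3.png

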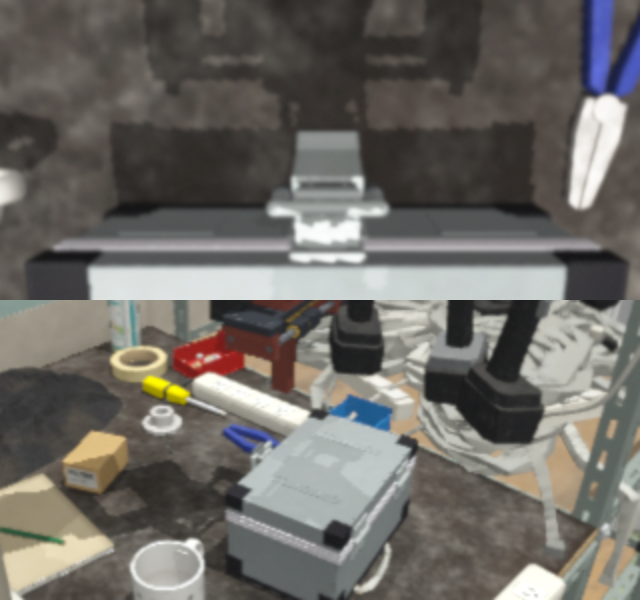

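Run:
```python
from h import *
p=shot("wrist");L=loc(cloud(p),452,-132,-1.352)
Q=L[(abs(L[:,1]-1.5)<12)&(L[:,0]<-90)&(L[:,0]>-140)&(L[:,2]>10)&(L[:,2]<80)]
for z in range(12,80,6):
  q=Q[(Q[:,2]>=z)&(Q[:,2]<z+6)]
  if len(q)>3: print(z,len(q),np.percentile(q[:,0],[5,50,95]).round(1))
```

```text
12 65 [-116.1 -115.2 -113.3]
18 95 [-113.4 -111.7 -109.8]
24 64 [-109.9 -109.  -108.1]
30 40 [-107.7 -107.5 -106.9]
36 35 [-107.1 -106.4 -105.7]
42 43 [-106.  -105.5 -105.3]
48 46 [-105.  -104.7 -104.2]
54 43 [-104.4 -103.8 -103.1]
60 50 [-103.4 -102.8  -96.5]
66 90 [-102.4 -101.5  -95.8]
72 114 [-101.4 -100.   -96.1]
```

Run:
```python
from h import *
p=shot("wrist");L=loc(cloud(p),452,-132,-1.352)
Q=L[(abs(L[:,1])>35)&(abs(L[:,1])<80)&(L[:,0]<-65)&(L[:,0]>-90)&(L[:,2]>10)]
for z in range(12,130,10):
  q=Q[(Q[:,2]>=z)&(Q[:,2]<z+10)]
  if len(q)>3: print(z,len(q),np.percentile(q[:,0],[5,50,95]).round(1))
a=cw(-150,1.3,0)
plan([(*cw(-150,1.3,217)[:3],1.7896),(*cw(-150,1.3,50),1.7896)],-1)
```

```text
12 101 [-74.  -73.7 -73.4]
22 161 [-75.4 -75.  -73.4]
32 185 [-75.3 -74.9 -73.5]
42 195 [-75.3 -75.  -73.5]
52 208 [-75.3 -74.9 -73.5]
62 237 [-75.3 -75.  -73.5]
72 288 [-75.1 -73.8 -73.4]
82 139 [-75.7 -75.4 -75.1]
92 483 [-75.6 -75.1 -73.5]
102 384 [-74.6 -73.6 -73.3]
112 374 [-73.9 -73.6 -73.3]
122 1424 [-73.7 -70.  -65.6]
[[-1, np.float64(41.1), np.float64(0.4), np.float64(-0.6), np.float64(0.03)], [-1, np.float64(41.1), np.float64(0.4), np.float64(-0.6), np.float64(0.03)], [-1, np.float64(0.0), np.float64(0.0), np.float64(41.8), np.float64(-0.0)], [-1, np.float64(0.0), np.float64(0.0), np.float64(41.8), np.float64(-0.0)], [-1, np.float64(0.0), np.float64(0.0), np.float64(41.8), np.float64(-0.0)]]
[[-1, np.float64(0.0), np.float64(0.0), np.float64(41.8), np.float64(-0.0)]]
```

{"api": "drive_tool", "payload": {
  "steps": [
    [-1,41,0,0,0],
    [-1,41,0,0,0],
    [-1,0,0,42,0],
    [-1,0,0,42,0],
    [-1,0,0,42,0]
  ]
}}

```text
clock: 23.05
eef_pos: [420.3, 15.3, 89.1]
ee_rot: [3.14, 0.0, 1.793]
ft_force: [0.4, -0.1, -0.1]
width: 0.5
grip_force: 0.0
```

{"api": "drive_tool", "payload": {
  "steps": [
    [-1,0,0,41,0],
    [-1,-14,0,0,0],
    [-1,-10,0,0,0],
    [-1,-5,0,0,0],
    [-1,0,0,0,0]
  ]
}}

```text
clock: 23.55
eef_pos: [427.8, -14.7, 50.0]
ee_rot: [3.14, 0.001, 1.79]
ft_force: [-0.5, -1.1, -1.0]
width: 0.1
grip_force: 0.0
```

{"api": "drive_tool", "payload": {
  "steps": [
    [-1,-2,0,0,0],
    [-1,-2,0,0,0],
    [-1,0,0,0,0]
  ]
}}

```text
clock: 23.85
eef_pos: [428.1, -18.4, 49.7]
ee_rot: [3.14, 0.0, 1.791]
ft_force: [0.6, -0.6, -0.2]
width: 0.4
grip_force: 0.0
```

{"api": "drive_tool", "payload": {
  "steps": [
    [-1,-1.5,0,0,0],
    [-1,0,0,0,0]
  ]
}}

```text
clock: 24.05
eef_pos: [428.2, -19.9, 49.3]
ee_rot: [3.141, 0.0, 1.791]
ft_force: [-0.0, 0.4, 0.0]
width: 0.2
grip_force: 0.0
```

{"api": "drive_tool", "payload": {
  "steps": [
    [-1,-1,0,0,0],
    [-1,0,0,0,0]
  ]
}}

```text
clock: 24.25
eef_pos: [428.3, -20.9, 49.2]
ee_rot: [-3.142, 0.0, 1.791]
ft_force: [0.2, 0.8, 0.3]
width: 0.1
grip_force: 0.0
```

{"api": "drive_tool", "payload": {
  "steps": [
    [-1,-1,0,-1,0],
    [-1,-1,0,0,0],
    [-1,0,0,0,0]
  ]
}}

```text
clock: 24.55
eef_pos: [428.0, -21.1, 49.8]
ee_rot: [-3.14, -0.002, 1.79]
ft_force: [0.2, 18.1, -3.2]
width: 0.5
grip_force: 8.8
```

{"api": "drive_tool", "payload": {
  "steps": [
    [-1,-1,0,0,0],
    [-1,0,0,0,0]
  ]
}}

```text
clock: 24.75
eef_pos: [427.9, -21.1, 49.8]
ee_rot: [-3.14, -0.004, 1.789]
ft_force: [0.3, 27.9, -2.4]
width: 0.4
grip_force: 13.7
```

{"api": "drive_tool", "payload": {
  "steps": [
    [-1,-1,0,0,0],
    [-1,0,0,0,0]
  ]
}}

```text
clock: 24.95
eef_pos: [427.9, -21.2, 49.8]
ee_rot: [-3.14, -0.005, 1.789]
ft_force: [0.4, 38.0, 0.1]
width: 0.4
grip_force: 18.7
```

{"api": "drive_tool", "payload": {
  "steps": [
    [-1,8,0,0,0],
    [-1,25,0,0,0],
    [-1,10,0,-25,0],
    [-1,0,0,-45,0],
    [-1,0,0,-45,0]
  ]
}}

```text
clock: 25.45
eef_pos: [418.7, 17.6, 166.0]
ee_rot: [-3.139, -0.0, 1.792]
ft_force: [0.9, -0.2, 0.5]
width: 0.8
grip_force: 0.0
```

{"api": "drive_tool", "payload": {
  "steps": [
    [-1,-30,0,-40,0],
    [-1,-40,0,-10,0],
    [-1,-15,0,0,0],
    [-1,0,0,0,0]
  ]
}}

```text
clock: 25.85
eef_pos: [439.0, -67.3, 215.9]
ee_rot: [3.14, 0.001, 1.788]
ft_force: [-1.2, 0.3, -0.9]
width: 0.8
grip_force: 0.0
```

Run:
```python
from h import *
p=shot("wrist");L=loc(cloud(p),452,-132,-1.352)
Q=L[(abs(L[:,1]-1.5)<12)&(L[:,0]<-85)&(L[:,0]>-140)&(L[:,2]>10)&(L[:,2]<124)]
for z in range(12,124,6):
  q=Q[(Q[:,2]>=z)&(Q[:,2]<z+6)]
  if len(q)>3: print(z,len(q),np.percentile(q[:,0],[5,50,95]).round(1))
print(robot.state()["clock"],robot.state()["ft_force"])
B=L[(abs(abs(L[:,1]-1.5)-21)<4)&(L[:,0]<-85)&(L[:,0]>-140)&(L[:,2]>30)&(L[:,2]<124)]
for z in range(30,124,10):
  q=B[(B[:,2]>=z)&(B[:,2]<z+10)]
  if len(q)>3: print("leg",z,len(q),np.percentile(q[:,0],[5,50,95]).round(1))
```

```text
12 63 [-106.7 -105.7 -104.9]
18 71 [-104.7 -103.3 -102. ]
24 22 [-102.6 -101.8 -101.6]
30 24 [-101.7 -101.6 -101.5]
36 24 [-101.7 -101.6 -101.5]
42 19 [-101.7 -101.6 -101.5]
48 7 [-101.8 -101.7 -101.5]
54 23 [-101.8 -101.7 -101.6]
60 32 [-101.8 -101.6  -96.4]
66 60 [-101.8  -96.7  -95.8]
72 121 [-101.6  -99.9  -96. ]
108 123 [-101.9  -90.6  -88.9]
114 476 [-101.9  -94.   -85.5]
120 70 [-101.5 -100.   -99.1]
25.9 [-0.53649756  0.11933914  1.10864261]
leg 50 14 [-92.6 -91.8 -90.5]
leg 60 15 [-93.5 -92.5 -89.6]
leg 70 41 [-94.  -92.7 -90.7]
leg 80 13 [-94.2 -93.6 -91.6]
leg 90 14 [-95.2 -94.6 -93.4]
leg 100 12 [-96.4 -95.9 -95.2]
leg 110 114 [-96.9 -95.  -92.3]
```

The lever face is now exactly vertical (it was at about 0.15 rad before), and the bail legs stand along the case front. I'm handing the job in.

```bash
python3 -c "
from rig import robot
print(robot.hand_in())"
```

```text
the job is handed in; nothing more can be done
None
```

The pack lies flat on the foam beside the tape roll, the lid is shut, the bail is hooked over the keeper and the lever is flat against the case; I handed it in at about 26 s of the 72 s, and the verdict was not shown.

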